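# Find the socket wrench that fits and slacken the vessel's clamping nut

### The job

The digestion vessel in its bench holder has to be slackened, but nobody knows which of the three T-handle socket wrenches in the blue rack fits its hex clamping nut: try them one after another until you find the one that goes right down over the nut and turns it without spinning free, and stand any that does not fit back upright in the rack. With the right one, turn the nut anticlockwise (seen from above) by about an eighth of a turn and no further, so that the vessel can vent, and finish there still gripping the wrench, upright and fully down on the nut, ready to tighten it again. The other two wrenches must end in the rack, and the jar, cup, beaker and timer standing around must not be pushed away or knocked over.

Things in the scene. Friction and masses are not known exactly. Their poses are not given: they have to be found in the camera images.
- wrench_1_handle (a point): Wrench 1, one of three T-handle socket wrenches, alike outside, standing socket down in the blue rack. Point: centre of its black handle (84 long x 18 wide x 22 high, flat sides; grip it across the 18 mm, in the middle); x along the handle, z up. Below it a 14 mm shank, then a 48 mm round socket; the socket's flat open mouth lies 105 mm below the point, on the axis. About 260 g
- wrench_2_handle (a point): Wrench 2, outside, point and axes as wrench 1. In all three the socket's hexagon is 26 mm deep and has flats facing along x (the handle) and at every 60 degrees from it. Only its width differs, and cannot be seen in the rack: 26 mm across flats (fits), 19 mm (too small) or 34 mm (too big); which wrench has which is not known
- wrench_3_handle (a point): Wrench 3, outside, point and axes as wrench 1. The too small socket stays up on top of the nut, about 15 mm above the seat; the too big one drops fully down over the nut like the right one, but then spins round it without turning it. The right one has about 0.17 rad of play each way before it takes the nut along
- wrench_1_mouth (a point): centre of the open mouth of wrench 1's socket, at its flat lower end, on the wrench's axis 105 mm below the handle's centre; same axes
- wrench_2_mouth (a point): centre of the open mouth of wrench 2's socket, at its flat lower end, on the wrench's axis 105 mm below the handle's centre; same axes
- wrench_3_mouth (a point): centre of the open mouth of wrench 3's socket, at its flat lower end, on the wrench's axis 105 mm below the handle's centre; same axes
- nut_seat (a point): hex clamping nut on top of the steel vessel. Point: on its axis at the foot of the hexagon, on the 54 mm brass washer where a fully seated socket's mouth rests, 95 mm above the bench; z up, x square to a flat and turning with the nut. Hexagon 24 mm across flats, 17 high, its top 5 mm bevelled in by 3.5 mm a side to guide the socket; a 12 mm stud stands 3.5 mm above it
- vessel: the steel digestion vessel, 84 mm across its knurled cap, clamped in a holder on a round 130 mm foot fixed to the bench; origin at the underside of the foot, on the axis of the vessel and of its nut, z up
- nut (a joint): turn of the nut in rad, 0 = tight (end stop), grows anticlockwise seen from above; stiff, about 0.3 N m, and stays where it is left
- rack_middle_hole (a point): the blue rack, a block 68 x 210 x 42 mm with thin metal end feet, fixed to the bench. Point: centre of the middle hole's mouth, on the top face; x across the rack, y along it, z up. Three round holes, 52 mm wide and 30 deep, at -75, 0 and +75 mm along y, a wrench in each in any order. A wrench in its hole has its handle's centre 75 mm above this point, the handle within 0.2 rad of x
- jar: bystander, low white plastic jar, 69 mm in diameter, 75 high, origin at its foot
- cup: bystander, small pale weighing cup, 47 mm, 39 high, origin at its foot
- small_beaker: bystander, glass beaker, 53 mm, 69 high, origin at its foot
- kitchen_timer: bystander, white square timer lying flat, 65 x 65 x 18 mm, origin at its underside

How it is judged:
By the outcome, as a careful person would: the job done as asked, in the order asked, and still so for the second after the job is handed in, while the arm keeps its last pose, push and grip.
It also fails if it takes over 72 s, if anything falls off the work surface, if the arm or the gripper's body presses on something with over 40 N, if the wrist force passes 120 N, or if a joint passes its speed limit or range.

### The arm

A 6-joint arm with a two-finger parallel gripper is mounted at the origin on a cart in front of the work surface, level with it; the furniture and walls round the work are solid. World frame = base frame: x ahead of the robot, y to its left, z up, the work surface at z = 0. Lengths are in m, angles in rad, forces in N, time in s.
With the tool pointing down it reaches from about 0.35 to 0.975 m from the base axis. Payload 4.9 kg.
Tool frame: the origin (TCP) lies at the very end of the fingers, on their centre line; the grasp point (between the pads) lies 19 mm behind it; z points along the fingers, y is the line along which they close (so a half turn about z gives the same grasp; the last joint's range is limited). The gripper opens to 85 mm and grips with 20 to 120 N. Pads are 22 mm wide; open, the fingers measure 114 mm over their backs; the gripper's body (76 mm by 85 mm) begins 54 mm behind the grasp point. The pads swing forward as they close: fully open they stand 13 mm farther back than shut.
Start: joints at [-1.297, 0.053, 1.613, -0, 1.476, -0.119], TCP at [0.239, -0.577, 0.231] pointing down, gripper open.
Joint ranges: [-3.01, 3.01], [-1.01, 2.22], [0.06, 2.58], [-1.02, 4.17], [0.09, 2.62], [-3.14, 3.14]. Speed limits (rad/s): [2.57, 2.57, 3.14, 3.14, 3.14, 3.14].

### API

Orientations are given as a unit quaternion [w, x, y, z].
In Python, from plant import manip, vision, order gives the robot as it stands.
- The arm moves only by the tool play_rows, never from a script. Its argument "steps" is a list that holds one entry, the list of rows, each a list of 6 numbers: the shift along the tool's x, y, z in mm, then the turn, a rotation vector about the tool's x, y, z in degrees. A call has 1 to 12 rows; each row is the pose to reach, as a shift and turn from the pose commanded when the call began, along the tool's axes at that moment; what a row does not reach only later rows make up. A row lasts 1/12 s, in which the tool goes at most 41.7 mm and 7.16 degrees, less where a joint would pass 70% of its speed; a pose out of reach is approached as far as the arm can. A call with a gripper value outside its range is refused whole. "claw" is the gripper's target within -1 to 1 (fully open at 1, half-way at 0, shut at -1), set as the call begins (left out, the last holds). The fingers move at their own pace and stop on an object; the grip force is fixed at half the most. Time passes only in rows, so rows that repeat a pose let the fingers close. It gives the time, the measured TCP pose, the force, the opening and the grip force at its end, in the units of the state.
- manip.state(): the state, without advancing time (a new reading comes with each control period).
- vision.grab_frame(name): name is "side" or "top"; returns (picture, depth): 420x560x3 uint8, blue, green, red; 420x560 float32, m along the optical axis (not along the pixel's ray), 0 where there is no reading.
- vision.camera_info(name): a dict with "K" (3x3 intrinsics, pixels), "eye" and "orientation" of the camera in the world. Camera axes: x right, y down, z forward; pixel columns grow to the right and rows downward; lengths in m; the calibration is good to about 2 mm. A picture is of the moment at which its call begins. camera_info takes no time and is no camera call.
- order.job_done(): hands the job in; it is judged then, once.
The state is a dict: "time": time; "joint_pos": joint angles; "joint_vel": joint speeds; "joint_efforts": joint torques, N m; "tool_pos": TCP position; "tool_rot": TCP orientation; "contact_force": force on the tool from outside, world axes, zero at the start; "ft_torque": the same for the moment, N m; "gripper_width": opening from 0.0 (shut) to 1.0 (fully open); "grasp_force": force on a finger pad.
Only numpy, scipy, OpenCV 4.12 (cv2) and the standard library are available. Lean on these libraries where they do the work, as an engineer would, in place of code of your own. Each camera call takes 0.05 s, during which the arm holds its last target. There are 200 camera calls.

## Working session

There is one attempt and no reset: what is moved stays moved. The work goes in short steps, Python scripts to look and compute and a tool call to move; the robot and the scene stay as the last step left them, time stands still between calls to the robot, and variables do not carry over. Pictures are saved under pics/ and viewed, at most 10 in all, crops included, and the job is handed in when it is done.

Besides the shell and the picture viewer there is one more tool, called after "Emit:" by a JSON object that holds its "api" and its "payload". play_rows: Moves the arm, as the interface text tells. Its arguments: {"type":"object","properties":{"steps":{"type":"array"},"claw":{"type":"number"}},"required":["steps"]}

```bash
ls; mkdir -p pics; python3 - <<'E'
from plant import manip, vision, order
import cv2,numpy as np
print(manip.state())
for n in ("side","top"):
    i=vision.camera_info(n);print(n,i)
    p,d=vision.grab_frame(n);cv2.imwrite(f"pics/{n}0.png",p);np.savez(f"{n}0.npz",p=p,d=d)
E
```

```text
pics
{'time': 0.0, 'joint_pos': array([-1.29699559e+00,  5.33482774e-02,  1.61430249e+00,  1.19208825e-05,
        1.47604025e+00, -1.18980727e-01]), 'joint_vel': array([-0.00075552, -0.00100873, -0.00097123,  0.00081091, -0.00028403,
       -0.00013485]), 'joint_efforts': array([-2.49384408e-03, -3.93686485e+01, -3.70178998e+01, -2.30088754e-04,
        7.09865824e-03,  1.56256554e-07]), 'tool_pos': array([ 0.23906573, -0.57678091,  0.23006329]), 'tool_rot': array([-1.04650196e-03,  9.80776815e-01,  1.95130056e-01, -7.52209949e-05]), 'contact_force': array([0.05283329, 0.60086488, 0.00988213]), 'ft_torque': array([-0.01995397, -0.00967255,  0.00422399]), 'grasp_force': 0.0, 'gripper_width': 0.9970323213827965}
side {'K': array([[387.73753187,   0.        , 275.06455911],
       [  0.        , 387.73753187, 210.49645214],
       [  0.        ,   0.        ,   1.        ]]), 'eye': array([0.27763349, 0.81775816, 0.71418651]), 'orientation': array([ 0.08657566, -0.1766829 ,  0.88383654, -0.42440639])}
top {'K': array([[514.91774232,   0.        , 276.02998302],
       [  0.        , 514.91774232, 210.05406171],
       [  0.        ,   0.        ,   1.        ]]), 'eye': array([0.38323547, 0.12934715, 1.26795935]), 'orientation': array([ 0.05116162, -0.69525949,  0.71513924, -0.05072074])}
```

View pics/side0.png

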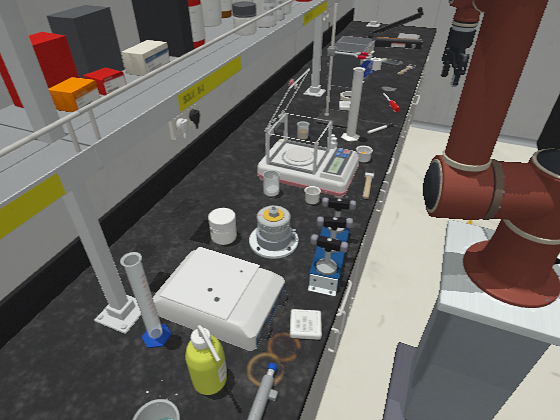

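View pics/top0.png

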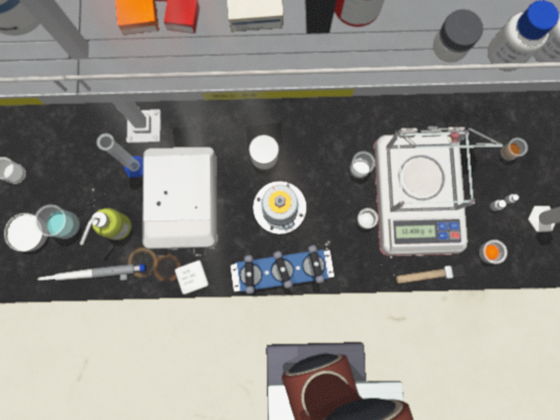

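The side view shows the vessel at (273,230), the rack with three wrenches at (329,245), the jar at (222,226), the beaker at (271,183), the cup at (312,195) and the timer at (306,324). The top view shows the nut at (280,202), the rack at (282,270), and handles at (249,273), (282,268) and (314,265).

```bash
cat > h.py <<'E'
from plant import manip, vision, order
import cv2,numpy as np
from scipy.spatial.transform import Rotation as R
def rot(q): return R.from_quat([q[1],q[2],q[3],q[0]]).as_matrix()
def cloud(n,d):
    i=vision.camera_info(n);K=i['K'];v,u=np.mgrid[:420,:560]
    c=np.stack([(u-K[0,2])/K[0,0]*d,(v-K[1,2])/K[1,1]*d,d],-1)
    P=c@rot(i['orientation']).T+i['eye'];P[d<=0]=np.nan
    return P
def onplane(n,uv,z):
    i=vision.camera_info(n);K=i['K']
    r=rot(i['orientation'])@np.array([(uv[0]-K[0,2])/K[0,0],(uv[1]-K[1,2])/K[1,1],1])
    return i['eye']+r*(z-i['eye'][2])/r[2]
def rect(P2):
    (c,s,a)=cv2.minAreaRect((P2*1000).astype(np.float32)); return np.round(c,1),np.round(s,1),round(a,1)
E
python3 - <<'E'
from h import *
for n in ("top","side"):
    f=np.load(f"{n}0.npz");p,d=f['p'],f['d'];P=cloud(n,d);X,Y,Z=np.moveaxis(P,-1,0)
    hsv=cv2.cvtColor(p,cv2.COLOR_BGR2HSV)
    roi=(X>.2)&(X<.62)&(Y>-.15)&(Y<.4)
    print(n,"bench z",np.nanmedian(Z[roi&(Z<.03)]))
    blue=(hsv[...,0]>95)&(hsv[...,0]<125)&(hsv[...,1]>120)&roi&(hsv[...,2]>60)&(X<.36)&(Y<.28)
    zz=Z[blue];print("blue z pct",np.percentile(zz,[5,25,50,75,95]),blue.sum())
    top=blue&(abs(Z-np.median(zz))<.006);print("rack",rect(P[top][:,:2]))
    hd=roi&(Z>.1)&(Z<.155)&(X<.37)&(p.max(-1)<75)
    k,l,s,c=cv2.connectedComponentsWithStats(hd.astype(np.uint8))
    for j in range(1,k):
        if s[j,4]>25:
            q=P[l==j];print("handle",s[j,4],c[j],np.percentile(q[:,2],[5,50,90]),rect(q[:,:2]),np.median(q,0))
    yel=(hsv[...,0]>15)&(hsv[...,0]<35)&(hsv[...,1]>110)&(Z>.08)&(Z<.15)&roi&(X>.33)
    if yel.sum()>5:
        q=P[yel];print("yel",len(q),np.percentile(q[:,2],[5,50,95]),rect(q[:,:2]),np.argwhere(yel).mean(0))
    nut=roi&(Z>.103)&(Z<.13)&(X>.4)&(abs(Y-.12)<.08);q=P[nut];print("nut",len(q),np.percentile(q[:,2],[5,50,95]),rect(q[:,:2]),q.mean(0))
    cv2.imwrite(f"pics/{n}c.png",cv2.resize(p[175:305,225:345] if n=="top" else p[180:310,230:370],None,fx=4,fy=4,interpolation=cv2.INTER_CUBIC))
E
```

```text
top bench z -0.0008498384305476447Traceback (most recent call last):
  File "<stdin>", line 8, in <module>
    return _quantile_unchecked(
        a, q, axis, out, overwrite_input, method, keepdims, weights)
    return _ureduce(a,
                    func=_quantile_ureduce_func,
    ...<5 lines>...
                    overwrite_input=overwrite_input,
                    method=method)
    r = func(a, **kwargs)
    result = _quantile(arr,
                       quantiles=q,
    ...<2 lines>...
                       out=out,
                       weights=wgt)
    slices_having_nans = np.isnan(arr[-1, ...])
                                  ~~~^^^^^^^^^
IndexError: index -1 is out of bounds for axis 0 with size 0
```

```bash
python3 - <<'E'
from h import *
for n,px in (("top",[(282,270),(249,273),(282,268),(314,265),(280,202),(264,150),(362,165),(367,218),(191,278)]),("side",[(329,245),(322,244),(273,212),(222,226),(306,324)])):
    f=np.load(f"{n}0.npz");p,d=f['p'],f['d'];P=cloud(n,d)
    for u,v in px: print(n,u,v,P[v,u].round(3),p[v,u],onplane(n,(u,v),.1).round(3))
    cv2.imwrite(f"pics/{n}c.png",cv2.resize(p[175:305,225:345] if n=="top" else p[180:310,230:370],None,fx=4,fy=4,interpolation=cv2.INTER_CUBIC))
E
```

```text
top 282 270 [0.415 0.118 0.13 ] [213 217 210] [0.416 0.118 0.1  ]
top 249 273 [0.411 0.191 0.133] [222 221 216] [0.411 0.193 0.1  ]
top 282 268 [0.419 0.118 0.131] [220 221 215] [0.42  0.118 0.1  ]
top 314 265 [0.424 0.048 0.127] [126 127 126] [0.425 0.046 0.1  ]
top 280 202 [0.568 0.118 0.117] [149 144 144] [0.571 0.118 0.1  ]
top 264 150 [0.702 0.152 0.073] [239 240 241] [0.695 0.152 0.1  ]
top 362 165 [ 0.673 -0.09   0.011] [244 244 245] [ 0.653 -0.075  0.1  ]
top 367 218 [ 0.539 -0.094  0.019] [241 242 242] [ 0.529 -0.08   0.1  ]
top 191 278 [0.405 0.337 0.017] [237 240 240] [0.404 0.323 0.1  ]
side 329 245 [0.409 0.202 0.122] [25 26 26] [0.413 0.179 0.1  ]
side 322 244 [0.424 0.204 0.12 ] [26 25 25] [0.429 0.182 0.1  ]
side 273 212 [0.572 0.131 0.111] [176 178 173] [0.578 0.118 0.1  ]
side 222 226 [0.69  0.185 0.07 ] [143 146 146] [0.671 0.215 0.1  ]
side 306 324 [0.407 0.346 0.021] [209 215 212] [0.392 0.399 0.1  ]
```

View pics/topc.png

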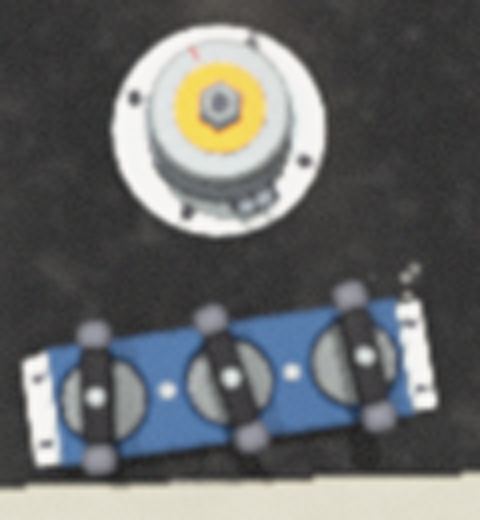

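The crop shows the nut at crop (220,103), hex vertices roughly up and down. The three handles have bright centre dots at (95,397), (231,377) and (365,355).

```bash
python3 - <<'E'
from h import *
for n in ("top","side"):
    f=np.load(f"{n}0.npz");p,d=f['p'],f['d'];P=cloud(n,d);X,Y,Z=np.moveaxis(P,-1,0)
    hsv=cv2.cvtColor(p,cv2.COLOR_BGR2HSV)
    roi=(X>.33)&(X<.63)&(Y>-.03)&(Y<.27)
    blue=(hsv[...,0]>95)&(hsv[...,0]<125)&(hsv[...,1]>120)&roi&(X<.5)
    zz=Z[blue];print(n,"blue z pct",np.percentile(zz,[5,25,50,75,95]),blue.sum())
    top=blue&(abs(Z-np.percentile(zz,75))<.006);print("rack",rect(P[top][:,:2]))
    hd=roi&(Z>.095)&(Z<.16)&(X<.49)
    k,l,s,c=cv2.connectedComponentsWithStats(hd.astype(np.uint8))
    for j in range(1,k):
        if s[j,4]>25:
            q=P[l==j];print("handle",s[j,4],c[j].round(1),np.percentile(q[:,2],[5,50,90]).round(4),rect(q[:,:2]))
    V=roi&(X>.49)
    for lo,hi in ((.09,.104),(.106,.114),(.1,.13),(.06,.09)):
        q=P[V&(Z>lo)&(Z<hi)]
        if len(q)>3:print("vessel",lo,hi,len(q),np.median(q[:,2]),rect(q[:,:2]))
    yel=(hsv[...,0]>12)&(hsv[...,0]<35)&(hsv[...,1]>110)&V
    y8=yel.astype(np.uint8);cs,_=cv2.findContours(y8,cv2.RETR_EXTERNAL,cv2.CHAIN_APPROX_NONE);cc=max(cs,key=cv2.contourArea)
    e=cv2.fitEllipse(cc);print("yel",e,onplane(n,e[0],.095),np.median(Z[yel]))
print([onplane("top",(225+u/4-.4,175+v/4-.4),.131).round(4) for u,v in ((95,397),(231,377),(365,355))])
# nut top crop
p=np.load("top0.npz")['p'];cv2.imwrite("pics/nut.png",cv2.resize(p[185:217,264:296],None,fx=16,fy=16,interpolation=cv2.INTER_CUBIC))
E
```

```text
top blue z pct [0.03771631 0.04023721 0.04191195 0.04357263 0.04587039] 915
rack (array([417.2, 117.8]), array([ 66.8, 202.7]), 6.4)
handle 307 [316.  264.2] [0.1211 0.1271 0.1302] (array([426. ,  42.3]), array([83.1, 18. ]), 11.6)
handle 295 [282.9 269.8] [0.1223 0.127  0.1299] (array([416.1, 116.4]), array([83.3, 18. ]), 18.1)
handle 311 [249.1 274.5] [0.1212 0.127  0.1297] (array([407.7, 191.1]), array([81.6, 18.1]), 1.1)
vessel 0.09 0.104 746 0.09328546701554152 (array([571.6, 118. ]), array([80.5, 81.2]), 42.8)
vessel 0.106 0.114 69 0.11044391125248731 (array([573.5, 119.2]), array([23.2, 22.9]), 44.6)
vessel 0.1 0.13 102 0.11100326121020165 (array([572.3, 119.2]), array([24.6, 25.5]), 63.8)
vessel 0.06 0.09 206 0.08843493846431039 (array([572.3, 119.1]), array([81.4, 82.5]), 88.3)
yel ((279.5552062988281, 201.56472778320312), (21.117687225341797, 21.19594955444336), 114.33610534667969) [0.57311638 0.11899885 0.095     ] 0.0950010027107635
side blue z pct [0.02045943 0.04261549 0.04365465 0.04452459 0.04583377] 656
rack (array([418. , 133.8]), array([ 67.9, 182.1]), 6.7)
handle 
[... 217 characters left out ...]
0.1078 0.1255 0.1302] (array([410.7, 194.5]), array([83.4, 21. ]), 2.0)
vessel 0.09 0.104 481 0.09434871404176937 (array([573. , 122.9]), array([81.2, 81.1]), 24.6)
vessel 0.106 0.114 42 0.11019359670657203 (array([574.9, 123.1]), array([24. , 21.1]), 17.0)
vessel 0.1 0.13 83 0.11035899189403076 (array([574.8, 123.1]), array([23.9, 21.3]), 17.8)
vessel 0.06 0.09 254 0.07636230813529227 (array([562.6, 141.3]), array([82.5, 38.7]), 30.9)
yel ((273.0460510253906, 214.2013702392578), (12.702692031860352, 18.672256469726562), 89.20025634765625) [0.57686729 0.1203361  0.095     ] 0.09682200728686363
[array([0.4088, 0.1923, 0.131 ]), array([0.4176, 0.1175, 0.131 ]), array([0.4275, 0.0436, 0.131 ])]
```

View pics/nut.png

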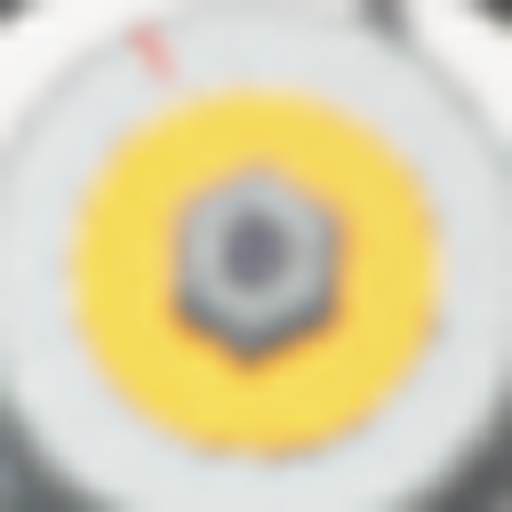

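The nut crop shows a pointy-top hexagon centred at about (255,255), with flats facing left and right. So the flat normals lie near world ±y, and ±30° from x. I'll measure that angle and plan the first approach.

```bash
cat >> h.py <<'E'
def go(x,y,z,yaw):
    "tool shift mm and rotvec deg from measured pose to tool-down pose with tool x at yaw deg"
    s=manip.state();T=rot(s['tool_rot']);p=s['tool_pos'];a=np.radians(yaw)
    G=np.array([[np.cos(a),np.sin(a),0],[np.sin(a),-np.cos(a),0],[0,0,-1]])
    sh=T.T@(np.array([x,y,z])-p)*1000
    rv=np.degrees(R.from_matrix(T.T@G).as_rotvec())
    print("shift",sh.round(1),"turn",rv.round(1))
def st():
    s=manip.state();T=rot(s['tool_rot'])
    print("t",round(s['time'],2),"p",s['tool_pos'].round(4),"yaw",round(np.degrees(np.arctan2(T[1,0],T[0,0])),1),"tilt",T[2,:2].round(3),"F",s['contact_force'].round(1),"M",s['ft_torque'].round(2),"w",round(s['gripper_width'],3),"g",round(s['grasp_force'],1),"j",s['joint_pos'].round(2))
E
python3 - <<'E'
from h import *
f=np.load("top0.npz");p=f['p'][185:217,264:296]
big=cv2.resize(p,None,fx=8,fy=8,interpolation=cv2.INTER_CUBIC);hsv=cv2.cvtColor(big,cv2.COLOR_BGR2HSV)
for th in (70,90,110):
    m=(hsv[...,1]<th).astype(np.uint8);k,l,s,c=cv2.connectedComponentsWithStats(m)
    j=l[128,128];cs,_=cv2.findContours((l==j).astype(np.uint8),cv2.RETR_EXTERNAL,cv2.CHAIN_APPROX_NONE);cc=cs[0][:,0]
    W=np.array([onplane("top",(264+u/8-.44,185+v/8-.44),.105)[:2] for u,v in cc])
    o=W.mean(0);a=np.arctan2(*(W-o).T[::-1]);r=np.hypot(*(W-o).T)
    t=np.linspace(-np.pi,np.pi,720);ii=np.argsort(a);rr=np.interp(t,a[ii],r[ii],period=2*np.pi)
    F=(rr*np.exp(-6j*t)).sum(); print(th,j,s[j,4],o.round(4),"vertex yaw mod60",np.degrees(-np.angle(F)/6)%60,"amp",2*abs(F)/720*1e3)
go(.4265,.043,.231,11.6)
E
```

```text
70 2 5436 [0.5732 0.1191] vertex yaw mod60 54.696094313501575 amp 0.4935334449521041
90 2 5913 [0.5733 0.1191] vertex yaw mod60 54.43854146464655 amp 0.49451666130183347
110 2 6473 [0.5735 0.1192] vertex yaw mod60 54.33840957178009 amp 0.4873503515464809
shift [ 4.104e+02 -5.009e+02  2.000e-01] turn [-0.1 -0.  10.9]
```

Emit:
{"api": "play_rows", "payload": {"steps": [[[410, -501, 0, 0, 0, 11], [410, -501, 0, 0, 0, 11], [410, -501, 0, 0, 0, 11], [410, -501, 0, 0, 0, 11], [410, -501, 0, 0, 0, 11], [410, -501, 0, 0, 0, 11], [410, -501, 0, 0, 0, 11], [410, -501, 0, 0, 0, 11], [410, -501, 0, 0, 0, 11], [410, -501, 0, 0, 0, 11], [410, -501, 0, 0, 0, 11], [410, -501, 0, 0, 0, 11]]], "claw": 0}}

```text
time: 1.1
tool_pos: [0.3835, -0.0967, 0.231]
tool_rot: [0.0, 0.995, 0.1, 0.0]
contact_force: [0.3, -0.4, -0.7]
gripper_width: 0.501
grasp_force: 0.0
```

```bash
python3 - <<'E'
from h import *
st();go(.4275,.044,.17,11.6)
E
```

```text
t 1.1 p [ 0.3835 -0.0967  0.231 ] yaw 11.5 tilt [0. 0.] F [ 0.3 -0.4 -0.7] M [-0.01 -0.01 -0.04] w 0.501 g 0.0 j [-0.44 -0.55  2.11  0.    1.58  0.93]
shift [  71.1 -129.1   61. ] turn [ 0.  -0.  -0.1]
```

Emit:
{"api": "play_rows", "payload": {"steps": [[[71, -129, 20, 0, 0, 0], [71, -129, 30, 0, 0, 0], [71, -129, 40, 0, 0, 0], [71, -129, 50, 0, 0, 0], [71, -129, 61, 0, 0, 0], [71, -129, 61, 0, 0, 0], [71, -129, 61, 0, 0, 0]]]}}

```text
time: 1.68
tool_pos: [0.4267, 0.0417, 0.1694]
tool_rot: [0.0, 0.995, 0.1, -0.001]
contact_force: [-0.0, 0.6, 0.3]
gripper_width: 0.501
grasp_force: 0.0
```

```bash
python3 - <<'E'
from h import *
st();go(.4275,.044,.1,11.6)
for n in ("side","top"):
    p,d=vision.grab_frame(n);np.savez(f"{n}1.npz",p=p,d=d)
p=np.load("side1.npz")['p'];q=np.load("top1.npz")['p']
a=cv2.resize(p[140:290,250:390],(560,600),interpolation=cv2.INTER_CUBIC)
cv2.imwrite("pics/s1.png",a)
E
```

```text
t 1.68 p [0.4267 0.0417 0.1694] yaw 11.5 tilt [-0.002 -0.   ] F [-0.   0.6  0.3] M [ 0.03 -0.03 -0.06] w 0.501 g 0.0 j [-0.08 -0.4   2.12 -0.    1.43  1.29]
shift [ 1.4 -2.1 69.4] turn [-0.   0.1 -0.1]
```

View pics/s1.png

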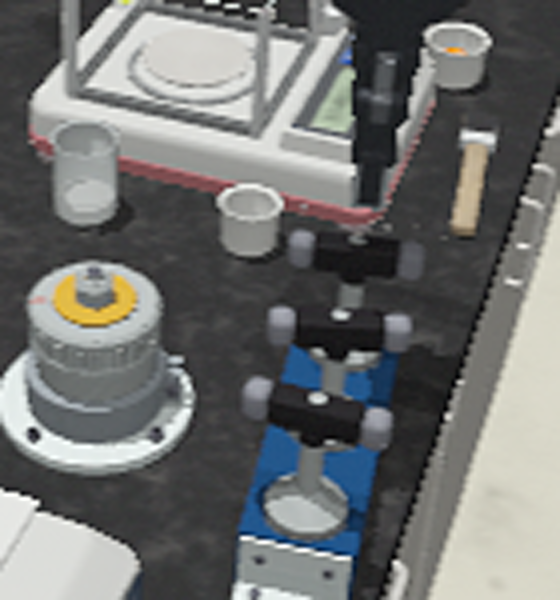

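The side view shows the gripper fingers above the far wrench, with a fingertip at crop (370,200) and the handle dot at (357,237). They line up, so I'll descend and grip.

Emit:
{"api": "play_rows", "payload": {"steps": [[[1.4, -2.1, 20, 0, 0, 0], [1.4, -2.1, 40, 0, 0, 0], [1.4, -2.1, 55, 0, 0, 0], [1.4, -2.1, 64, 0, 0, 0], [1.4, -2.1, 69, 0, 0, 0], [1.4, -2.1, 69, 0, 0, 0]]]}}

```text
time: 2.28
tool_pos: [0.4283, 0.0435, 0.1011]
tool_rot: [-0.0, 0.995, 0.1, -0.0]
contact_force: [-0.7, 1.0, 0.5]
gripper_width: 0.499
grasp_force: 0.0
```

Emit:
{"api": "play_rows", "payload": {"steps": [[[0, 0, 0, 0, 0, 0], [0, 0, 0, 0, 0, 0], [0, 0, 0, 0, 0, 0], [0, 0, 0, 0, 0, 0], [0, 0, 0, 0, 0, 0], [0, 0, 0, 0, 0, 0]]], "claw": -1}}

```text
time: 2.78
tool_pos: [0.4297, 0.0441, 0.1029]
tool_rot: [0.0, 0.995, 0.1, 0.001]
contact_force: [0.1, -1.5, 6.0]
gripper_width: 0.197
grasp_force: 61.2
```

```bash
python3 - <<'E'
from h import *
st()
E
```

```text
t 2.78 p [0.4297 0.0441 0.1029] yaw 11.5 tilt [0.003 0.001] F [ 0.1 -1.5  6. ] M [-0.12  0.   -0.04] w 0.197 g 61.2 j [-0.07 -0.32  2.17 -0.    1.29  1.3 ]
```

Emit:
{"api": "play_rows", "payload": {"steps": [[[0, 0, -15, 0, 0, 0], [0, 0, -40, 0, 0, 0], [0, 0, -75, 0, 0, 0], [0, 0, -110, 0, 0, 0], [0, 0, -130, 0, 0, 0], [0, 0, -130, 0, 0, 0]]]}}

```text
time: 3.28
tool_pos: [0.4307, 0.0442, 0.2365]
tool_rot: [0.001, 0.995, 0.1, 0.004]
contact_force: [0.7, -0.1, -2.0]
gripper_width: 0.2
grasp_force: 60.3
```

```bash
python3 - <<'E'
from h import *
st();go(.5735,.1205,.233,25)
E
```

```text
t 3.28 p [0.4307 0.0442 0.2365] yaw 11.5 tilt [0.009 0.002] F [ 0.7 -0.1 -2. ] M [-0.02 -0.05 -0.  ] w 0.2 g 60.3 j [-0.07 -0.45  2.03  0.    1.54  1.3 ]
shift [155.1 -46.2   4.7] turn [  0.2  -0.5 -13.5]
```

Emit:
{"api": "play_rows", "payload": {"steps": [[[15, -4, 0, 0, 0, -1.5], [40, -12, 0, 0, 0, -4], [70, -21, 0, 0, 0, -6], [100, -30, 0, 0, 0, -9], [125, -37, 0, 0, 0, -11], [145, -43, 0, 0, 0, -13], [155, -46, 0, 0, 0, -13.5], [155, -46, 0, 0, 0, -13.5], [155, -46, 0, 0, 0, -13.5], [155, -46, 0, 0, 0, -13.5]]]}}

```text
time: 4.12
tool_pos: [0.5699, 0.1198, 0.2301]
tool_rot: [-0.0, 0.976, 0.216, -0.001]
contact_force: [-0.3, -0.1, -2.2]
gripper_width: 0.198
grasp_force: 60.1
```

```bash
cat >> h.py <<'E'
def look(tag):
    "held wrench over the nut: cylinder axis of the socket from both views, and nut"
    for n in ("top","side"):
        p,d=vision.grab_frame(n);np.savez(f"{n}{tag}.npz",p=p,d=d);cv2.imwrite(f"pics/{n}{tag}.png",p)
E
python3 - <<'E'
from h import *
st();look("2")
p=np.load("side2.npz")['p'];q=np.load("top2.npz")['p']
a=cv2.resize(p[110:260,200:350],(400,400),interpolation=cv2.INTER_CUBIC);b=cv2.resize(q[135:285,205:355],(400,400),interpolation=cv2.INTER_CUBIC)
cv2.imwrite("pics/s2.png",np.hstack([a,b]))
E
```

```text
t 4.12 p [0.5699 0.1198 0.2301] yaw 25.0 tilt [-0.002 -0.001] F [-0.3 -0.1 -2.2] M [ 0.04  0.01 -0.05] w 0.198 g 60.1 j [ 0.08 -0.05  1.71 -0.    1.48  1.21]
```

View pics/s2.png

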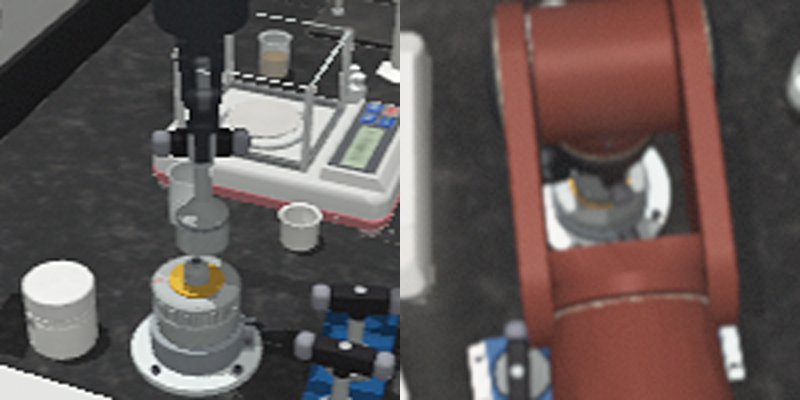

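The side view shows the wrench held upright, with its socket at crop (203,225) over the nut at (196,270). The top view is mostly blocked by the arm. I'll fit the socket axis from the side depth.

```bash
cat >> h.py <<'E'
from scipy.optimize import least_squares
def circ(q,r):
    s=least_squares(lambda c:np.hypot(*(q-c).T)-r,q.mean(0)-[0,r/2],loss='soft_l1',f_scale=.001);return s.x.round(4),np.abs(s.fun).mean().round(4)
E
python3 - <<'E'
from h import *
P=cloud("side",np.load("side2.npz")['d']);X,Y,Z=np.moveaxis(P,-1,0)
near=(abs(X-.572)<.05)&(abs(Y-.125)<.05)
print("zbins",[(z,int((near&(abs(Z-z/1000)<.0025)).sum())) for z in range(80,235,5)])
for lo,hi,r in ((.147,.157,.024),(.155,.165,.024),(.1685,.195,.007),(.0975,.107,.013),(.06,.09,.0415)):
    q=P[near&(Z>lo)&(Z<hi)];print(lo,hi,len(q),q[:,:2].min(0).round(3),q[:,:2].max(0).round(3),circ(q[:,:2],r))
E
```

```text
zbins [(80, 49), (85, 46), (90, 99), (95, 346), (100, 51), (105, 14), (110, 31), (115, 25), (120, 4), (125, 0), (130, 0), (135, 0), (140, 2), (145, 32), (150, 32), (155, 32), (160, 32), (165, 37), (170, 32), (175, 56), (180, 74), (185, 43), (190, 15), (195, 12), (200, 10), (205, 10), (210, 12), (215, 10), (220, 11), (225, 5), (230, 4)]
0.147 0.157 64 [0.546 0.117] [0.59  0.147] (array([0.5699, 0.1197]), np.float64(0.0008))
0.155 0.165 70 [0.546 0.117] [0.59  0.146] (array([0.5699, 0.1199]), np.float64(0.0008))
0.1685 0.195 220 [0.545 0.101] [0.59  0.145] (array([0.5652, 0.1311]), np.float64(0.0072))
0.0975 0.107 63 [0.551 0.098] [0.611 0.147] (array([0.5778, 0.1221]), np.float64(0.0052))
0.06 0.09 263 [0.533 0.106] [0.608 0.163] (array([0.5756, 0.1193]), np.float64(0.001))
```

Emit:
{"api": "play_rows", "payload": {"steps": [[[3, 1.3, 0, 0, 0, 0], [5.4, 2.5, 5, 0, 0, 0], [5.4, 2.5, 14, 0, 0, 0], [5.4, 2.5, 22, 0, 0, 0], [5.4, 2.5, 26, 0, 0, 0], [5.4, 2.5, 28, 0, 0, 0], [5.4, 2.5, 30, 0, 0, 0], [5.4, 2.5, 32, 0, 0, 0], [5.4, 2.5, 33, 0, 0, 0], [5.4, 2.5, 34, 0, 0, 0], [5.4, 2.5, 34, 0, 0, 0]]]}}

```text
time: 5.13
tool_pos: [0.5772, 0.1202, 0.1977]
tool_rot: [0.0, 0.976, 0.217, 0.0]
contact_force: [-0.2, 0.2, -0.6]
gripper_width: 0.201
grasp_force: 60.3
```

```bash
python3 - <<'E'
from h import *
st()
E
```

```text
t 5.13 p [0.5772 0.1202 0.1977] yaw 25.0 tilt [0. 0.] F [-0.2  0.2 -0.6] M [-0.05  0.13  0.02] w 0.201 g 60.3 j [ 0.08 -0.01  1.73 -0.    1.42  1.21]
```

Emit:
{"api": "play_rows", "payload": {"steps": [[[0, 0, 1, 0, 0, 0], [0, 0, 2, 0, 0, 0], [0, 0, 3, 0, 0, 0], [0, 0, 4, 0, 0, 0], [0, 0, 5, 0, 0, 0], [0, 0, 5, 0, 0, 0]]]}}

```text
time: 5.63
tool_pos: [0.5769, 0.1202, 0.1918]
tool_rot: [-0.0, 0.976, 0.216, -0.0]
contact_force: [-0.2, -0.3, -3.1]
gripper_width: 0.199
grasp_force: 60.1
```

```bash
python3 - <<'E'
from h import *
st()
E
```

```text
t 5.63 p [0.5769 0.1202 0.1918] yaw 25.0 tilt [-0.001 -0.   ] F [-0.2 -0.3 -3.1] M [-0.08  0.14  0.01] w 0.199 g 60.1 j [ 0.08 -0.    1.74  0.    1.41  1.21]
```

Emit:
{"api": "play_rows", "payload": {"steps": [[[0, 0, 1.5, 0, 0, 0], [0, 0, 3, 0, 0, 0], [0, 0, 4.5, 0, 0, 0], [0, 0, 6, 0, 0, 0], [0, 0, 7, 0, 0, 0], [0, 0, 8, 0, 0, 0], [0, 0, 9, 0, 0, 0], [0, 0, 9, 0, 0, 0]]]}}

```text
time: 6.3
tool_pos: [0.5775, 0.1203, 0.186]
tool_rot: [0.0, 0.976, 0.217, 0.0]
contact_force: [-6.1, -1.0, 8.6]
gripper_width: 0.198
grasp_force: 61.8
```

```bash
python3 - <<'E'
from h import *
st()
E
```

```text
t 6.3 p [0.5775 0.1203 0.186 ] yaw 25.0 tilt [0.001 0.   ] F [-6.1 -1.   8.6] M [-0.24  1.27 -0.06] w 0.198 g 61.8 j [ 0.08  0.    1.74 -0.    1.4   1.21]
```

Emit:
{"api": "play_rows", "payload": {"steps": [[[-0.9, -0.4, 0, 0, 0, 0], [-1.8, -0.8, 0, 0, 0, 0], [-1.8, -0.8, 0.5, 0, 0, 0], [-1.8, -0.8, 1, 0, 0, 0], [-1.8, -0.8, 1, 0, 0, 0]]]}}

```text
time: 6.72
tool_pos: [0.5768, 0.1202, 0.1859]
tool_rot: [0.001, 0.976, 0.216, 0.002]
contact_force: [-3.4, -2.0, 8.5]
gripper_width: 0.199
grasp_force: 61.9
```

```bash
python3 - <<'E'
from h import *
st()
E
```

```text
t 6.72 p [0.5768 0.1202 0.1859] yaw 25.0 tilt [0.004 0.002] F [-3.4 -2.   8.5] M [-0.18  0.63 -0.03] w 0.199 g 61.9 j [ 0.08 -0.    1.75 -0.    1.39  1.21]
```

```bash
python3 - <<'E'
from h import *
look("3");st()
P=cloud("side",np.load("side3.npz")['d']);X,Y,Z=np.moveaxis(P,-1,0)
near=(abs(X-.575)<.05)&(abs(Y-.125)<.05)
for lo,hi,r in ((.102,.112,.024),(.112,.122,.024),(.06,.09,.0415)):
    q=P[near&(Z>lo)&(Z<hi)];print(lo,hi,len(q),circ(q[:,:2],r))
p=np.load("side3.npz")['p']
cv2.imwrite("pics/s3.png",cv2.resize(p[150:270,215:335],(600,600),interpolation=cv2.INTER_CUBIC))
E
```

```text
t 6.82 p [0.5768 0.1202 0.1859] yaw 25.0 tilt [0.004 0.002] F [-3.2 -1.6  8.1] M [-0.24  0.72 -0.04] w 0.198 g 61.9 j [ 0.08 -0.    1.75 -0.    1.39  1.21]
0.102 0.112 58 (array([0.5765, 0.1197]), np.float64(0.001))
0.112 0.122 59 (array([0.5762, 0.1201]), np.float64(0.0008))
0.06 0.09 256 (array([0.5756, 0.1195]), np.float64(0.0009))
```

View pics/s3.png

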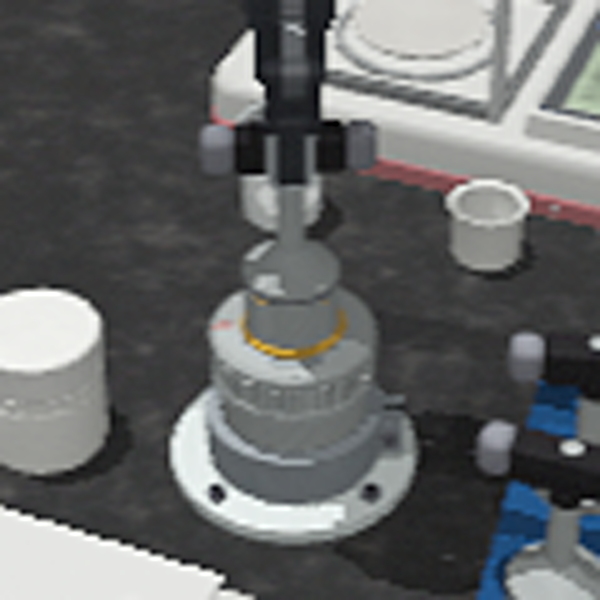

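The side picture shows the socket flush on the washer, with a thin brass ring visible at crop (292,350). That fits a fully seated socket, so next I'll test the turn.

Emit:
{"api": "play_rows", "payload": {"steps": [[[0, 0, 0, 0, 0, -2], [0, 0, 0, 0, 0, -4], [0, 0, 0, 0, 0, -6], [0, 0, 0, 0, 0, -8], [0, 0, 0, 0, 0, -8]]]}}

```text
time: 7.23
tool_pos: [0.5764, 0.1202, 0.186]
tool_rot: [0.0, 0.959, 0.284, 0.002]
contact_force: [-5.1, -0.6, 9.9]
gripper_width: 0.2
grasp_force: 61.9
```

```bash
python3 - <<'E'
from h import *
st()
E
```

```text
t 7.23 p [0.5764 0.1202 0.186 ] yaw 33.1 tilt [0.003 0.002] F [-5.1 -0.6  9.9] M [-0.13  0.98 -0.06] w 0.2 g 61.9 j [ 0.08 -0.    1.75 -0.    1.39  1.07]
```

Emit:
{"api": "play_rows", "payload": {"steps": [[[0, 0, 0, 0, 0, -2], [0, 0, 0, 0, 0, -4], [0, 0, 0, 0, 0, -6], [0, 0, 0, 0, 0, -8], [0, 0, 0, 0, 0, -10], [0, 0, 0, 0, 0, -10]]]}}

```text
time: 7.73
tool_pos: [0.5763, 0.1202, 0.186]
tool_rot: [0.0, 0.93, 0.367, 0.002]
contact_force: [-4.9, -0.4, 10.3]
gripper_width: 0.196
grasp_force: 62.0
```

```bash
python3 - <<'E'
from h import *
st()
E
```

```text
t 7.73 p [0.5763 0.1202 0.186 ] yaw 43.0 tilt [0.003 0.002] F [-4.9 -0.4 10.3] M [-0.22  1.09 -0.28] w 0.196 g 62.0 j [ 0.08 -0.    1.75  0.    1.39  0.9 ]
```

Emit:
{"api": "play_rows", "payload": {"steps": [[[-0.6, -0.5, 0, 0, 0, -2], [-1.1, -1, 0, 0, 0, -4], [-1.1, -1, 0, 0, 0, -6], [-1.1, -1, 0, 0, 0, -8], [-1.1, -1, 0, 0, 0, -10], [-1.1, -1, 0, 0, 0, -12]]]}}

```text
time: 8.23
tool_pos: [0.5757, 0.1202, 0.1859]
tool_rot: [0.001, 0.887, 0.462, 0.003]
contact_force: [-1.2, -1.6, 8.1]
gripper_width: 0.197
grasp_force: 61.7
```

```bash
python3 - <<'E'
from h import *
st()
E
```

```text
t 8.23 p [0.5757 0.1202 0.1859] yaw 55.0 tilt [0.004 0.005] F [-1.2 -1.6  8.1] M [-0.18  0.43 -0.41] w 0.197 g 61.7 j [ 0.08 -0.01  1.75  0.    1.39  0.69]
```

Emit:
{"api": "play_rows", "payload": {"steps": [[[0, 0, 0, 0, 0, -2], [0, 0, 0, 0, 0, -4], [0, 0, 0, 0, 0, -6], [0, 0, 0, 0, 0, -6], [0, 0, 0, 0, 0, -6]]]}}

```text
time: 8.65
tool_pos: [0.5757, 0.1202, 0.1859]
tool_rot: [0.001, 0.862, 0.507, 0.003]
contact_force: [-1.7, -0.3, 7.2]
gripper_width: 0.194
grasp_force: 61.6
```

```bash
python3 - <<'E'
from h import *
st();look("4")
P=cloud("side",np.load("side4.npz")['d']);X,Y,Z=np.moveaxis(P,-1,0)
h=(abs(X-.575)<.06)&(abs(Y-.12)<.06)&(Z>.185)&(Z<.217)
q=P[h];print(len(q),rect(q[:,:2]),np.percentile(q[:,2],[2,50,98]))
for lo,hi,r in ((.102,.112,.024),(.112,.122,.024)):
    q=P[(abs(X-.575)<.05)&(abs(Y-.125)<.05)&(Z>lo)&(Z<hi)];print(lo,hi,len(q),circ(q[:,:2],r))
E
```

```text
t 8.65 p [0.5757 0.1202 0.1859] yaw 61.0 tilt [0.003 0.005] F [-1.7 -0.3  7.2] M [-0.15  0.51 -0.21] w 0.194 g 61.6 j [ 0.08 -0.01  1.75 -0.    1.39  0.59]
289 (array([572.2, 125.7]), array([79.2, 34.5]), 39.3) [0.19033157 0.20678236 0.21596522]
0.102 0.112 62 (array([0.5756, 0.1198]), np.float64(0.0012))
0.112 0.122 63 (array([0.5758, 0.1199]), np.float64(0.001))
```

Emit:
{"api": "play_rows", "payload": {"steps": [[[0, 0, 1, 0, 0, 0], [0, 0, 2, 0, 0, 0], [0, 0, 3, 0, 0, 0], [0, 0, 3, 0, 0, -2], [0, 0, 3, 0, 0, -4], [0, 0, 3, 0, 0, -6], [0, 0, 3, 0, 0, -8], [0, 0, 3, 0, 0, -8]]]}}

```text
time: 9.42
tool_pos: [0.5761, 0.1202, 0.1859]
tool_rot: [0.002, 0.824, 0.566, 0.003]
contact_force: [-5.3, -2.7, 17.3]
gripper_width: 0.197
grasp_force: 63.2
```

```bash
python3 - <<'E'
from h import *
st();look("5")
p=np.load("side5.npz")['p']
cv2.imwrite("pics/s5.png",cv2.resize(p[160:240,235:315],(600,600),interpolation=cv2.INTER_CUBIC))
E
```

```text
t 9.42 p [0.5761 0.1202 0.1859] yaw 69.0 tilt [0.003 0.006] F [-5.3 -2.7 17.3] M [-0.23  1.52 -0.32] w 0.197 g 63.2 j [ 0.08 -0.01  1.75 -0.    1.39  0.45]
```

View pics/s5.png

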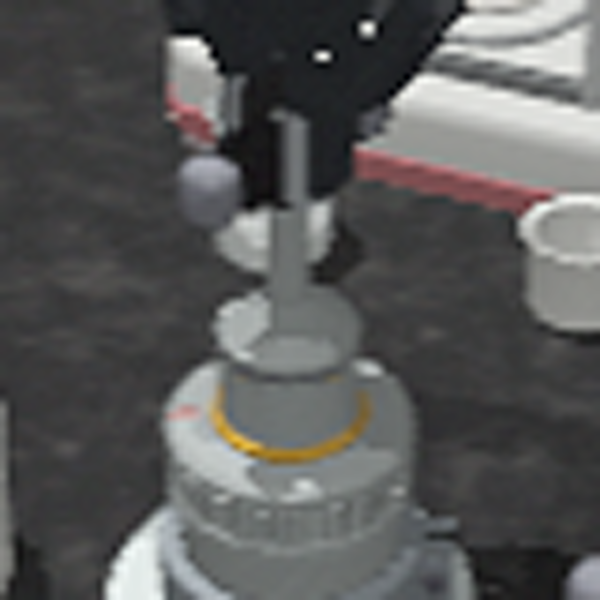

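The crop shows the socket flush on the washer with an even brass ring. The near handle cap is at crop (210,188). I'll check the handle's true yaw from that cap.

```bash
python3 - <<'E'
from h import *
f=np.load("side5.npz");P=cloud("side",f['d']);X,Y,Z=np.moveaxis(P,-1,0)
m=np.zeros((420,560),bool);m[179:192,257:269]=True
q=P[m&(Z>.18)&(Z<.22)&(abs(X-.58)<.1)];c=np.median(q,0)
i=vision.camera_info("side");r=(c-i['eye'])/np.linalg.norm(c-i['eye'])
c2=c+r*.008;d=c2[:2]-[.5757,.12];print(len(q),c.round(4),c2.round(4),np.hypot(*d),np.degrees(np.arctan2(d[1],d[0])))
print(onplane("side",(235+210/7.5-.4,160+188/7.5-.4),.2).round(4))
E
```

```text
97 [0.5841 0.1555 0.2075] [0.5868 0.1495 0.2029] 0.03153210987377013 69.34866073313829
[0.5906 0.1482 0.2   ]
```

Emit:
{"api": "play_rows", "payload": {"steps": [[[0, 0, -0.5, 0, 0, -2], [0, 0, -1, 0, 0, -4], [0, 0, -1, 0, 0, -6], [0, 0, -1, 0, 0, -8], [0, 0, -1, 0, 0, -9], [0, 0, -1, 0, 0, -9], [0, 0, -1, 0, 0, -9], [0, 0, -1, 0, 0, -9]]]}}

```text
time: 10.18
tool_pos: [0.5759, 0.1202, 0.1859]
tool_rot: [0.002, 0.777, 0.629, 0.003]
contact_force: [-5.7, -1.8, 15.7]
gripper_width: 0.197
grasp_force: 62.7
```

```bash
python3 - <<'E'
from h import *
st();look("6")
P=cloud("side",np.load("side6.npz")['d']);X,Y,Z=np.moveaxis(P,-1,0)
p0=np.load("side0.npz");P0=cloud("side",p0['d'])
for n,(u,v) in dict(jar=(222,216),cup=(312,195),timer=(306,324),beaker=(271,183)).items(): print(n,np.nanmax(np.abs(P[v-4:v+5,u-4:u+5]-P0[v-4:v+5,u-4:u+5])).round(3),np.abs(np.nanmedian(P[v-4:v+5,u-4:u+5]-P0[v-4:v+5,u-4:u+5],axis=(0,1))).round(3))
E
```

```text
t 10.18 p [0.5759 0.1202 0.1859] yaw 78.0 tilt [0.002 0.006] F [-5.7 -1.8 15.7] M [-0.17  1.17 -0.37] w 0.197 g 62.7 j [ 0.08 -0.01  1.75 -0.    1.39  0.29]
jar 0.005 [0. 0. 0.]
cup 0.006 [0. 0. 0.]
timer 0.005 [0. 0. 0.]
beaker 0.219 [0.088 0.201 0.151]
```

```bash
python3 -c "
from plant import order;print(order.job_done())"
```

```text
the job is handed in; nothing more can be done
None
```

I handed the job in at about 10 s of arm time: the first wrench I tried fits, and it has turned the nut anticlockwise by an estimated 44° (an eighth is 45°). The angle comes from the wrench's turn less the play, good to about 3°, since the nut itself was hidden. The wrench is still gripped, upright and fully down on the nut, and the other two never left the rack. The jar, cup and timer have not moved; the gripper hid the beaker in my last check, though no move went near it.

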